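Unlock and open the control box

ROBOT

A 6-joint arm with a two-finger parallel gripper is mounted at the origin on a cart in front of the work surface, level with it; the furniture and walls round the work are solid. World frame = base frame: x ahead of the robot, y to its left, z up, the work surface at z = 0. Lengths are in m, angles in degrees, forces in N, time in s.
With the tool pointing down it reaches from about 0.4 to 0.825 m from the base axis. Payload 7 kg.
Tool frame: the origin (TCP) lies at the very end of the fingers, on their centre line; the grasp point (between the pads) lies tcp_to_grasp behind it (tcp_to_grasp is the distance from the TCP to the grasp point, in m); x points along the fingers, y is the direction in which the jaws open and shut, and the axes are right-handed (so a half turn about x gives the same grasp; the last joint's range is limited). The gripper opens to 88 mm and grips with 3 to 60 N. Pads are 19 mm wide; open, the fingers measure 130 mm over their backs; the gripper's body (78 mm by 193 mm) begins 47 mm behind the grasp point.
Start: joints at [91.794, 20.546, 0.682, 0, -70.136, -16.507], TCP at [0.171, 0.653, 0.227] pointing down, gripper open.
Joint ranges: [-176.03, 176.03], [-82.01, 121.73], [-58.28, 71.71], [-173.87, 95.51], [-174.79, -0.11], [-173.66, 173.66]. Speed limits (degrees/s): [136.94, 136.94, 172.46, 180, 180, 180].

INTERFACE

Orientations are given as [roll, pitch, yaw] about the fixed x, y, z axes, in that order (R = Rz(yaw) Ry(pitch) Rx(roll)).
In Python, from plant import * gives the robot as it stands. The module is installed in compiled form; this text tells all that it offers.
- The arm moves only by the shell command python3 -m pendant 'ROWS'. ROWS is JSON, a list of rows, each an object with "claw": the finger opening in mm, from 0 to 87.6; "linear": the shift along the tool's x, y, z in mm, a list of three; "twist": the turn about the tool's x in rad. In form: [{"claw": claw, "linear": [tx, ty, tz], "twist": twist}, ...]. A call has exactly 10 rows; each row shifts and turns the commanded pose from where the row before left it, along the tool's axes as they then stand; what a row does not reach is not made up. A row lasts 1/12 s, in which the tool goes at most 41.7 mm and 7.16 degrees, less where a joint would pass 70% of its speed; a pose out of reach is approached as far as the arm can. A call with a gripper value outside its range is refused whole. The fingers move at their own pace and stop on an object; the grip force is fixed at half the most. Time passes only in rows, so rows that do not move let the fingers close, or fill a call up. It gives the time, the measured TCP pose, the force and the opening at its end, in the units of the state.
- get_obs(): the state, without advancing time (a new reading comes with each control period).
- snapshot(name): name is "scene" or "top"; returns (picture, depth): 384x512x3 uint8, red, green, blue; 384x512 float32, m along the optical axis (not along the pixel's ray), 0 where there is no reading.
- camera_params(name): a dict with "fx", "fy", "cx", "cy" (pixels), "rvec" (rotation vector, rad) and "tvec" (3), from world to camera coordinates, as OpenCV has them. Camera axes: x right, y down, z forward; pixel columns grow to the right and rows downward; lengths in m; the calibration is good to about 2 mm. A picture is of the moment at which its call begins. camera_params takes no time and is no camera call.
- close_job(): hands the job in, once; it reports no verdict.
Trained networks look in the newest picture that a camera, given by its name, has taken for a name from the list of things; names that differ only in an ending like _2 or _b are one class to them, and where a whole thing is asked for, a point or a joint stands for the part that bears it (a point fixed in the world has none). Each returns a list of dicts, best first, with "confidence" (0 to 1); they miss things now and then, are a little off and sometimes report something else, mostly with a low value. They report only what shows in the picture. A call takes as long as a camera call.
- boxes_of(camera, target): "xy" ([column, row] in pixels, amid what is visible of it).
The state is a dict: "clock": time; "joint_pos": joint angles; "qvel": joint speeds; "tau": joint torques, N m; "tool_pos": TCP position; "orientation": TCP orientation; "force": force on the tool from outside, world axes, zero at the start; "moment": the same for the moment, N m; "opening": finger opening in m.
Only numpy, scipy, OpenCV 4.12 (cv2) and the standard library are available. Lean on these libraries where they do the work, as an engineer would, in place of code of your own. Each camera call takes 0.05 s, during which the arm holds its last target. There are 200 camera calls.

TASK

Open up the control box for service: turn both black wing fasteners on its cover panel a quarter turn anticlockwise, as far as they go, so that they are unlocked, and only then lift the panel by its pull bar and swing it up and back fully open, past upright, so that it stays open. Leave the fasteners unlocked, the speed dial as it is set and the things round about where they lie.

Things in the scene. Friction and masses are not known exactly. Their poses are not given: they have to be found in the camera images.
- control_box: Grey control box of a canning machine, lying on its back on the deck, fixed in place: 190 (x) x 280 (y) mm, standing on four 38 mm standoffs so that its top is 110 mm above the deck. Origin: centre of its underside; x points away from the robot towards the hinge side, y to the box's left, z up. A flat aluminium panel covers the top; behind the panel's hinge is a 40 mm wide fixed strip of the top.
- panel (a joint): Opening angle of the cover panel (142 x 278 x 5 mm, 0.35 kg; its top face is 112 mm above the deck when shut). 0 = shut, 1.57 = upright, 1.8 = its stop. Its hinge line runs along the box's y at the far side; the near edge rises and swings away from the robot. The hinge is stiff (0.32 N m of friction), so the panel stays where it is left. While a fastener is locked its cam catches under the box's rim and the panel cannot be lifted more than about 1 degree.
- panel_hinge (a point): Point at the middle of the panel's hinge line, fixed to the box, 110 mm above the deck, 55 mm beyond the box's centre along the box's x. Axes as the box.
- panel_handle (a point): Middle of the panel's steel pull bar, which moves with the panel: a round bar 12 mm thick and 80 mm long along the box's y, on two end posts near the panel's near edge; its centre line is 40 mm above the panel's top face (152 mm above the deck when shut), 127 mm from the hinge line measured along the panel and 42 mm above it. The panel goes on 18 mm past the bar to its near edge. Axes as the box when shut; they turn with the panel.
- fastener_left (a joint): Angle of the cam fastener on the box's left (+y) side of the panel: near 0 (up to 0.2) = locked, wing parallel to the pull bar; 1.57 = unlocked, at its stop, wing square to the pull bar. It grows as the wing is turned anticlockwise seen from above, about 0.08 N m of friction; it stays where it is left.
- fastener_left_wing (a point): Grip point of the same fastener, on its axis in the middle of its black wing: an upright bar 64 mm long, 13 mm thick and 26 mm high, its top 13 mm above and its bottom 13 mm below this point; the point is 26 mm above the panel's top face (138 mm above the deck when shut). The wing is long along this point's own y axis, which turns with the wing. The axis is 100 mm from the panel's middle line and 90 mm from the hinge.
- fastener_right (a joint): Angle of the cam fastener on the box's right (-y) side of the panel: near 0 (up to 0.2) = locked, wing parallel to the pull bar; 1.57 = unlocked, at its stop, wing square to the pull bar. It grows as the wing is turned anticlockwise seen from above, about 0.08 N m of friction; it stays where it is left.
- fastener_right_wing (a point): Grip point of the same fastener, on its axis in the middle of its black wing: an upright bar 64 mm long, 13 mm thick and 26 mm high, its top 13 mm above and its bottom 13 mm below this point; the point is 26 mm above the panel's top face (138 mm above the deck when shut). The wing is long along this point's own y axis, which turns with the wing. The axis is 100 mm from the panel's middle line and 90 mm from the hinge.
- dial_edge (a point): Point on the rim of the speed dial, a small black pointer knob (about 28 mm) on a round base on the box's fixed strip, behind the panel's hinge towards the box's left. It is no fastener and is to be left as set.
- hex_key: Bystander: black L-shaped hex key, 88 x 30 x 4 mm, lying on the box's narrow fixed strip. Origin: centre of underside.
- ferrule_cap: Bystander: round steel cap, 50 mm across, 10 mm high, lying flat left of the box. Origin: centre of underside.
- date_stamp: Bystander: hand stamp with a knob, 34 x 34 x 70 mm, standing. Origin: centre of underside.
- can_sample: Bystander: beverage can, 66 mm across, 122 mm high, standing right of the box. Origin: centre of underside.

How it is judged (in metres and radians):
On the way, in this order (a step that is already met when the one before it is completed fails the run):
1. both fasteners are turned to unlocked while the panel is still shut (value of joint each of fastener_left, fastener_right above 1.3 rad and value of joint panel below 0.05 rad), for 0.2 s.
2. the panel is swung fully open (value of joint panel above 1.45 rad), for 0.2 s.
At the end, for the whole second after the job is handed in: The panel stands open at 1.45 rad (83 degrees) or more, at rest, and both fasteners are still unlocked (turned to 1.3 rad, 75 degrees, or more) (value of joint each of fastener_left, fastener_right above 1.3 rad and value of joint panel above 1.45 rad and velocity of joint panel between -0.05 and 0.05 rad/s); the robot touches nothing.
It fails at once if the panel is raised while a fastener is still locked (value of joint panel above 0.1 rad and value of joint any of fastener_left, fastener_right below 1 rad).
It fails at once if the speed dial is turned (distance of dial_edge from where it was at the start of the episode above 0.006 m).
It fails at once if something lying round the box is pushed more than 30 mm away (distance of any of hex_key, ferrule_cap, date_stamp, can_sample from where it was at the start of the episode above 0.03 m).
It also fails if it takes over 67 s, if anything falls off the work surface, if the arm or the gripper's body presses on something with over 40 N, if the wrist force passes 120 N, or if a joint passes its speed limit or range.

## Working session

There is one attempt and no reset: what is moved stays moved. The work goes in short steps, Python scripts to look and compute and a shell command to move; the robot and the scene stay as the last step left them, time stands still between calls to the robot, and variables do not carry over. Pictures are saved under pics/ and viewed, about 8 in all and at most 12, crops included, and the job is handed in when it is done.

```bash
mkdir -p pics; cat > h.py <<'E'
from plant import *
import numpy as np, cv2
from scipy.spatial.transform import Rotation as R
def cam(n):
    p=camera_params(n); K=np.array([[p['fx'],0,p['cx']],[0,p['fy'],p['cy']],[0,0,1.]])
    return K,cv2.Rodrigues(np.array(p['rvec'],float))[0],np.array(p['tvec'],float).ravel()
def at_z(n,uv,z):
    K,r,t=cam(n); d=r.T@np.linalg.inv(K)@np.array([uv[0],uv[1],1.]); c=-r.T@t
    return c+d*(z-c[2])/d[2]
def cloud(n,dep):
    K,r,t=cam(n); v,u=np.mgrid[:dep.shape[0],:dep.shape[1]]
    P=np.stack([(u-K[0,2])/K[0,0]*dep,(v-K[1,2])/K[1,1]*dep,dep],-1)
    return (P-t)@r
def save(img,n): cv2.imwrite('pics/'+n,cv2.cvtColor(img,cv2.COLOR_RGB2BGR))
E
cat > a.py <<'E'
from h import *
for n in ('top','scene'):
    im,d=snapshot(n); save(im,n+'0.png'); np.save(n+'0.npy',d); np.save(n+'0c.npy',cloud(n,d))
    for k,z in [('fastener_left_wing',.151),('fastener_right_wing',.151),('panel_handle',.158),('dial_edge',.13),('can_sample',.06),('date_stamp',.05),('ferrule_cap',.01),('hex_key',.114)]:
        for b in boxes_of(n,k)[:2]: print(n,k,round(b['confidence'],2),np.round(b['xy'],1),np.round(at_z(n,b['xy'],z),3))
o=get_obs(); print(o['clock'],o['tool_pos'],o['orientation'])
E
python3 a.py
```

```text
top fastener_left_wing 0.72 [205.5 230.1] [0.493 0.11  0.151]
top fastener_right_wing 0.73 [295.4 221.6] [ 0.514 -0.093  0.151]
top panel_handle 0.56 [249.7 217.6] [0.521 0.01  0.158]
top panel_handle 0.24 [144.2 169.6] [0.63  0.254 0.158]
top dial_edge 0.48 [213.8 182.3] [0.608 0.096 0.13 ]
top can_sample 0.96 [363.  244.3] [ 0.472 -0.266  0.06 ]
top date_stamp 0.45 [145.3 173.3] [0.648 0.276 0.05 ]
top ferrule_cap 0.58 [145.9 223.4] [0.525 0.278 0.01 ]
top hex_key 0.39 [255.4 186.5] [ 0.602 -0.002  0.114]
scene fastener_left_wing 0.76 [210.2 165.1] [0.497 0.103 0.151]
scene fastener_right_wing 0.5 [249.  219.8] [ 0.502 -0.107  0.151]
scene panel_handle 0.97 [239.7 197.8] [ 0.51  -0.042  0.158]
scene dial_edge 0.54 [250.3 157. ] [0.611 0.106 0.13 ]
scene can_sample 0.63 [268.5 295.8] [ 0.475 -0.25   0.06 ]
scene date_stamp 0.56 [242.  144.4] [0.655 0.252 0.05 ]
scene ferrule_cap 0.22 [235.6 199.9] [0.555 0.089 0.01 ]
scene hex_key 0.45 [240.  145.9] [0.615 0.178 0.114]
0.9 [0.17143514 0.65285682 0.22657413] [-55.16219694  89.99551851 110.12350081]
```

```bash
python3 - <<'E'
from h import *
im=cv2.imread('pics/top0.png'); cv2.imwrite('pics/top0c.png',cv2.resize(im[130:290,110:410],None,fx=2.6,fy=2.6,interpolation=cv2.INTER_CUBIC))
C=np.load('top0c.npy'); 
for lo,hi in ((.144,.154),(.1545,.164),(.108,.116)):
    m=(C[...,2]>lo)&(C[...,2]<hi)&(abs(C[...,1])<.2)&(C[...,0]<.75)
    n,l,s,c=cv2.connectedComponentsWithStats(m.astype(np.uint8))
    for i in range(1,n):
        if s[i,4]>25:
            P=C[l==i]; r=cv2.minAreaRect((P[:,:2]*1000).astype(np.float32)); print(lo,s[i,4],np.round(P.mean(0),4),np.round(r[0],1),np.round(r[1],1),round(r[2],1))
r=R.from_euler('xyz',get_obs()['orientation'],degrees=True).as_matrix();print(r.round(3)); print(dir())
E
```

```text
0.144 158 [ 0.514  -0.0892  0.1492] [514.4 -89.3] [13.4 62.4] 5.1
0.144 156 [0.4995 0.1103 0.1492] [499.8 110.1] [13.  62.4] 6.5
0.1545 168 [0.47   0.0081 0.1572] [470.1   7.8] [11.8 87.7] 4.0
0.108 35 [0.7419 0.1443 0.1118] [742.7 145.2] [11.6 46.1] 2.3
0.108 45 [0.7415 0.0764 0.1114] [742.6  78.1] [48.8 13.9] 89.3
0.108 35 [0.7414 0.0081 0.111 ] [742.4   8.1] [12.  46.3] 3.6
0.108 34 [ 0.7405 -0.1172  0.1112] [ 740.6 -116.1] [36.2  8.8] 73.5
0.108 29 [ 0.74   -0.1834  0.1117] [ 739.2 -183.1] [33.9  7.5] 70.5
0.108 7447 [0.5421 0.0115 0.1117] [543.6  12.8] [193.4 279.1] 3.8
[[-0.    -0.254 -0.967]
 [ 0.    -0.967  0.254]
 [-1.    -0.     0.   ]]
['C', 'P', 'PlanningError', 'R', '__annotations__', '__builtins__', '__cached__', '__doc__', '__file__', '__loader__', '__name__', '__package__', '__spec__', 'at_z', 'boxes_of', 'c', 'cam', 'camera_params', 'close_job', 'cloud', 'cv2', 'get_obs', 'hi', 'i', 'im', 'l', 'lo', 'm', 'n', 'np', 'r', 's', 'save', 'snapshot', 'tcp_to_grasp']
```

View pics/top0c.png

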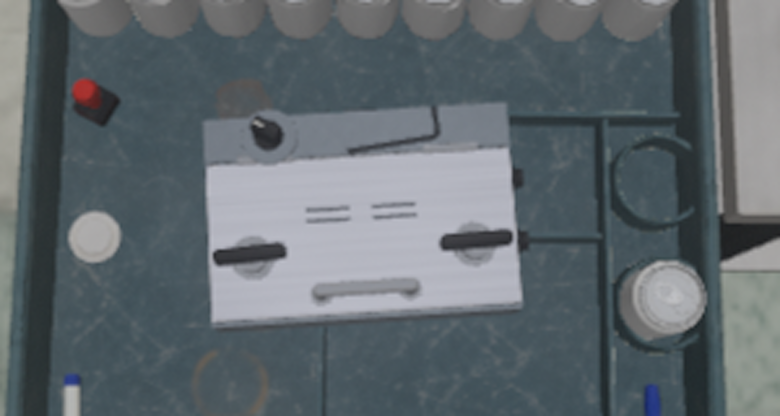

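View pics/scene0.png

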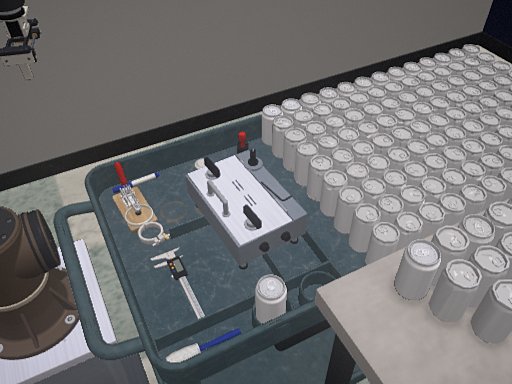

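The pictures show the box turned about +4.2°. In the top crop the wings are at (250,253) and (476,240), the bar at (366,290), and the dial and hex key on the far strip. The depth fit gives left wing (0.500, 0.110), right wing (0.514, -0.089), bar (0.470, 0.008) and heights of 0.149 to 0.157. These agree with the given sizes. Moving over the left wing now.

```bash
python3 -m pendant '[{"claw":45,"linear":[0,22,-22.8],"twist":0},{"claw":45,"linear":[0,22,-22.8],"twist":0},{"claw":45,"linear":[0,22,-22.8],"twist":0},{"claw":45,"linear":[0,22,-22.8],"twist":0},{"claw":45,"linear":[0,22,-22.8],"twist":0},{"claw":45,"linear":[0,22,-22.8],"twist":0},{"claw":45,"linear":[0,22,-22.8],"twist":0},{"claw":45,"linear":[0,22,-22.8],"twist":0},{"claw":45,"linear":[0,22,-22.8],"twist":0},{"claw":45,"linear":[0,22,-22.8],"twist":0}]'
python3 -m pendant '[{"claw":45,"linear":[0,22,-22.8],"twist":0},{"claw":45,"linear":[0,22,-22.8],"twist":0},{"claw":45,"linear":[0,22,-22.8],"twist":0},{"claw":45,"linear":[0,22,-22.8],"twist":0},{"claw":45,"linear":[0,22,-22.8],"twist":0},{"claw":45,"linear":[0,22,-22.8],"twist":0},{"claw":45,"linear":[0,22,-22.8],"twist":0},{"claw":45,"linear":[0,22,-22.8],"twist":0},{"claw":45,"linear":[0,22,-22.8],"twist":0},{"claw":45,"linear":[0,22,-22.8],"twist":0}]'
python3 -m pendant '[{"claw":45,"linear":[0,0,0],"twist":0.12},{"claw":45,"linear":[0,0,0],"twist":0.12},{"claw":45,"linear":[0,0,0],"twist":0.12},{"claw":45,"linear":[0,0,0],"twist":0.12},{"claw":45,"linear":[0,0,0],"twist":0.12},{"claw":45,"linear":[0,0,0],"twist":0.12},{"claw":45,"linear":[0,0,0],"twist":0.12},{"claw":45,"linear":[0,0,0],"twist":0.12},{"claw":45,"linear":[0,0,0],"twist":0.12},{"claw":45,"linear":[0,0,0],"twist":0.12}]'
cat > s.py <<'E'
from h import *
import sys
o=get_obs(); r=R.from_euler('xyz',o['orientation'],degrees=True).as_matrix(); p=np.array(o['tool_pos'])
print('t',o['clock'],'p',p.round(4),'jaw',round(np.degrees(np.arctan2(r[1,1],r[0,1])),2),'x',r[:,0].round(3),'open',o['opening'],'F',np.round(o['force'],1),'M',np.round(o['moment'],2),'q',np.round(o['joint_pos'],1),'g',tcp_to_grasp)
if len(sys.argv)>3: print('to target (tool mm)',(r.T@(np.array(list(map(float,sys.argv[1:4])))-p)*1000).round(1))
E
python3 s.py .4998 .1101 .130
```

```text
clock: 1.73
tool_pos: [0.3366, 0.3808, 0.2269]
orientation: [-98.2, 90.0, 67.1]
force: [0.7, 0.2, 0.5]
opening: 0.0453
clock: 2.57
tool_pos: [0.5014, 0.11, 0.2269]
orientation: [-132.4, 90.0, 32.9]
force: [0.5, 0.5, 0.3]
opening: 0.045
clock: 3.4
tool_pos: [0.5007, 0.1115, 0.2267]
orientation: [-64.1, 90.0, 32.1]
force: [0.1, -0.9, 0.7]
opening: 0.0446
t 3.4 p [0.5007 0.1115 0.2267] jaw -173.81 x [ 0.  0. -1.] open 0.044556654361441114 F [ 0.1 -0.9  0.7] M [ 0.11 -0.06 -0.01] q [ 34.5   5.2 -19.5   0.  -65.4 -28.3] g 0.0188
to target (tool mm) [96.7  1.1 -1.3]
```

```bash
python3 -m pendant '[{"claw":45,"linear":[20,1,-1.3],"twist":0},{"claw":45,"linear":[20,0,0],"twist":0},{"claw":45,"linear":[20,0,0],"twist":0},{"claw":45,"linear":[15,0,0],"twist":0},{"claw":45,"linear":[14,0,0],"twist":0},{"claw":45,"linear":[10,0,0],"twist":0},{"claw":0,"linear":[0,0,0],"twist":0},{"claw":0,"linear":[0,0,0],"twist":0},{"claw":0,"linear":[0,0,0],"twist":0},{"claw":0,"linear":[0,0,0],"twist":0}]'
python3 s.py
```

```text
clock: 4.23
tool_pos: [0.5005, 0.1104, 0.1286]
orientation: [-69.4, 89.9, 27.2]
force: [0.2, -0.4, 0.9]
opening: 0.0234
t 4.2333 p [0.5005 0.1104 0.1286] jaw -173.46 x [ 0.002  0.001 -1.   ] open 0.023384768265392313 F [ 0.2 -0.4  0.9] M [ 0.11 -0.09 -0.01] q [ 34.4  10.4 -27.4   0.  -52.1 -27.9] g 0.0188
```

```bash
python3 -m pendant '[{"claw":0,"linear":[0,0,0],"twist":0},{"claw":0,"linear":[0,0,0],"twist":0},{"claw":0,"linear":[0,0,0],"twist":0},{"claw":0,"linear":[0,0,0],"twist":0},{"claw":0,"linear":[0,0,0],"twist":-0.05},{"claw":0,"linear":[0,0,0],"twist":-0.1},{"claw":0,"linear":[0,0,0],"twist":-0.1},{"claw":0,"linear":[0,0,0],"twist":-0.1},{"claw":0,"linear":[0,0,0],"twist":-0.1},{"claw":0,"linear":[0,0,0],"twist":-0.1}]'
python3 s.py
```

```text
clock: 5.07
tool_pos: [0.501, 0.1103, 0.1285]
orientation: [-113.0, 89.9, 15.3]
force: [3.3, -1.2, 1.4]
opening: 0.0127
t 5.0667 p [0.501  0.1103 0.1285] jaw -141.66 x [ 0.002  0.001 -1.   ] open 0.01274940953752599 F [ 3.3 -1.2  1.4] M [-0.4  -1.12 -0.05] q [ 34.4  10.4 -27.4   0.1 -52.1   3.9] g 0.0188
```

```bash
python3 -m pendant '[{"claw":0,"linear":[0,0,0],"twist":-0.1},{"claw":0,"linear":[0,0,0],"twist":-0.1},{"claw":0,"linear":[0,0,0],"twist":-0.1},{"claw":0,"linear":[0,0,0],"twist":-0.1},{"claw":0,"linear":[0,0,0],"twist":-0.1},{"claw":0,"linear":[0,0,0],"twist":-0.1},{"claw":0,"linear":[0,0,0],"twist":-0.1},{"claw":0,"linear":[0,0,0],"twist":-0.1},{"claw":0,"linear":[0,0,0],"twist":-0.1},{"claw":0,"linear":[0,0,0],"twist":-0.1}]'
python3 s.py
```

```text
clock: 5.9
tool_pos: [0.5007, 0.1096, 0.1285]
orientation: [156.9, 89.9, -17.4]
force: [4.1, -4.0, 2.9]
opening: 0.0126
t 5.9 p [0.5007 0.1096 0.1285] jaw -84.37 x [ 0.002 -0.001 -1.   ] open 0.012638012438958872 F [ 4.1 -4.   2.9] M [-1.4  -1.42 -0.52] q [ 34.4  10.4 -27.4   0.1 -52.1  61.2] g 0.0188
```

```bash
python3 -m pendant '[{"claw":45,"linear":[0,0,0],"twist":0},{"claw":45,"linear":[0,0,0],"twist":0},{"claw":45,"linear":[0,0,0],"twist":0},{"claw":45,"linear":[0,0,0],"twist":0},{"claw":45,"linear":[-15,0,0],"twist":0},{"claw":45,"linear":[-25,0,0],"twist":0},{"claw":45,"linear":[-25,0,0],"twist":0},{"claw":45,"linear":[0,0,0],"twist":0.1},{"claw":45,"linear":[0,0,0],"twist":0.12},{"claw":45,"linear":[0,0,0],"twist":0.12}]'
python3 -m pendant '[{"claw":45,"linear":[0,0,0],"twist":0.12},{"claw":45,"linear":[0,0,0],"twist":0.12},{"claw":45,"linear":[0,0,0],"twist":0.12},{"claw":45,"linear":[0,0,0],"twist":0.12},{"claw":45,"linear":[0,0,0],"twist":0.12},{"claw":45,"linear":[0,0,0],"twist":0.12},{"claw":45,"linear":[0,0,0],"twist":0.12},{"claw":45,"linear":[0,0,0],"twist":0.12},{"claw":45,"linear":[0,0,0],"twist":0.12},{"claw":45,"linear":[0,0,0],"twist":0.12}]'
python3 s.py .5144 -.0893 .129
```

```text
clock: 6.73
tool_pos: [0.4998, 0.1103, 0.193]
orientation: [-110.1, 89.9, 55.3]
force: [0.7, 0.8, -0.9]
opening: 0.0449
clock: 7.57
tool_pos: [0.4996, 0.1101, 0.1924]
orientation: [84.5, 90.0, -178.9]
force: [0.5, -0.2, 0.8]
opening: 0.045
t 7.5667 p [0.4996 0.1101 0.1924] jaw -173.32 x [-0. -0. -1.] open 0.0450080063626184 F [ 0.5 -0.2  0.8] M [ 0.12 -0.07 -0.05] q [ 34.4   6.7 -22.5  -0.  -60.9 -27.7] g 0.0188
to target (tool mm) [  63.4    8.5 -199.8]
```

```bash
python3 -m pendant '[{"claw":45,"linear":[0,1.2,-25],"twist":0},{"claw":45,"linear":[0,1.2,-25],"twist":0},{"claw":45,"linear":[0,1.2,-25],"twist":0},{"claw":45,"linear":[0,1.2,-25],"twist":0},{"claw":45,"linear":[0,1.2,-25],"twist":0},{"claw":45,"linear":[0,1.2,-25],"twist":0},{"claw":45,"linear":[0,1.2,-25],"twist":0},{"claw":45,"linear":[0,0,-25],"twist":0},{"claw":45,"linear":[0,0,0],"twist":0.03},{"claw":45,"linear":[0,0,0],"twist":0}]'
python3 s.py .5144 -.0893 .129
```

```text
clock: 8.4
tool_pos: [0.516, -0.0905, 0.1922]
orientation: [80.1, 90.0, 175.2]
force: [-0.1, -0.5, 0.0]
opening: 0.0452
t 8.4 p [ 0.516  -0.0905  0.1922] jaw -174.9 x [-0.001  0.    -1.   ] open 0.0451696760422229 F [-0.1 -0.5  0. ] M [ 0.14 -0.01 -0.02] q [ 11.5   7.9 -21.1  -0.  -61.1  -6.4] g 0.0188
to target (tool mm) [63.2  1.4  1.4]
```

```bash
python3 - <<'E'
from h import *
im,d=snapshot('scene'); save(cv2.resize(im[100:300,130:370],None,fx=2.5,fy=2.5),'scene1.png')
E
```

```text
(no output)
```

View pics/scene1.png

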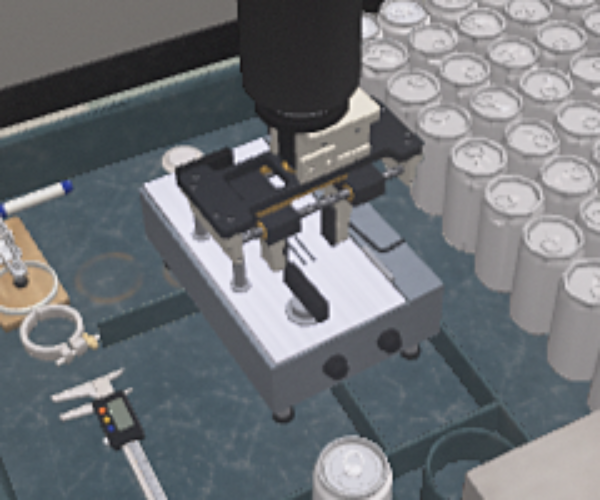

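The gripper is above the right wing (wing at crop (307,290)) with its fingers either side of it. The left wing is hidden. Going down to grip.

```bash
python3 -m pendant '[{"claw":45,"linear":[15,1.4,1.4],"twist":0},{"claw":45,"linear":[20,0,0],"twist":0},{"claw":45,"linear":[18,0,0],"twist":0},{"claw":45,"linear":[10,0,0],"twist":0},{"claw":0,"linear":[0,0,0],"twist":0},{"claw":0,"linear":[0,0,0],"twist":0},{"claw":0,"linear":[0,0,0],"twist":0},{"claw":0,"linear":[0,0,0],"twist":0},{"claw":0,"linear":[0,0,0],"twist":0},{"claw":0,"linear":[0,0,0],"twist":0}]'
python3 -m pendant '[{"claw":0,"linear":[0,0,0],"twist":0},{"claw":0,"linear":[0,0,0],"twist":0},{"claw":0,"linear":[0,0,0],"twist":-0.05},{"claw":0,"linear":[0,0,0],"twist":-0.1},{"claw":0,"linear":[0,0,0],"twist":-0.1},{"claw":0,"linear":[0,0,0],"twist":-0.1},{"claw":0,"linear":[0,0,0],"twist":-0.1},{"claw":0,"linear":[0,0,0],"twist":-0.1},{"claw":0,"linear":[0,0,0],"twist":-0.1},{"claw":0,"linear":[0,0,0],"twist":-0.1}]'
python3 s.py
```

```text
clock: 9.28
tool_pos: [0.5157, -0.0881, 0.1304]
orientation: [-88.5, 89.9, 6.9]
force: [-0.4, 0.1, 0.1]
opening: 0.0131
clock: 10.12
tool_pos: [0.5146, -0.0886, 0.1304]
orientation: [127.8, 90.0, -93.6]
force: [-2.6, -1.3, 8.4]
opening: 0.0128
t 10.1167 p [ 0.5146 -0.0886  0.1304] jaw -131.35 x [-0.    -0.001 -1.   ] open 0.012807157711778485 F [-2.6 -1.3  8.4] M [-0.46  0.9  -0.07] q [ 11.8  11.2 -26.1   0.  -52.7  36.8] g 0.0188
```

```bash
python3 -m pendant '[{"claw":0,"linear":[0,0,0],"twist":-0.1},{"claw":0,"linear":[0,0,0],"twist":-0.1},{"claw":0,"linear":[0,0,0],"twist":-0.1},{"claw":0,"linear":[0,0,0],"twist":-0.1},{"claw":0,"linear":[0,0,0],"twist":-0.1},{"claw":0,"linear":[0,0,0],"twist":-0.1},{"claw":0,"linear":[0,0,0],"twist":-0.1},{"claw":0,"linear":[0,0,0],"twist":-0.1},{"claw":0,"linear":[0,0,0],"twist":-0.03},{"claw":0,"linear":[0,0,0],"twist":0}]'
python3 s.py
```

```text
clock: 10.95
tool_pos: [0.5142, -0.0899, 0.1304]
orientation: [61.0, 89.9, -113.0]
force: [-1.8, -7.6, 7.5]
opening: 0.0124
t 10.95 p [ 0.5142 -0.0899  0.1304] jaw -84.0 x [-0.001 -0.002 -1.   ] open 0.012437794167759744 F [-1.8 -7.6  7.5] M [-2.84  0.7  -0.54] q [ 11.7  11.2 -26.1   0.1 -52.8  84.2] g 0.0188
```

```bash
python3 -m pendant '[{"claw":45,"linear":[0,0,0],"twist":0},{"claw":45,"linear":[0,0,0],"twist":0},{"claw":45,"linear":[0,0,0],"twist":0},{"claw":45,"linear":[0,0,0],"twist":0},{"claw":45,"linear":[-15,0,0],"twist":0},{"claw":45,"linear":[-25,0,0],"twist":0},{"claw":45,"linear":[-25,0,0],"twist":0},{"claw":45,"linear":[0,0,0],"twist":0.12},{"claw":45,"linear":[0,0,0],"twist":0.12},{"claw":45,"linear":[0,0,0],"twist":0.12}]'
python3 -m pendant '[{"claw":45,"linear":[0,0,0],"twist":0.124},{"claw":45,"linear":[0,0,0],"twist":0.124},{"claw":45,"linear":[0,0,0],"twist":0.124},{"claw":45,"linear":[0,0,0],"twist":0.124},{"claw":45,"linear":[0,0,0],"twist":0.124},{"claw":45,"linear":[0,0,0],"twist":0.124},{"claw":45,"linear":[0,0,0],"twist":0.124},{"claw":45,"linear":[0,0,0],"twist":0.124},{"claw":45,"linear":[0,0,0],"twist":0.124},{"claw":45,"linear":[0,0,0],"twist":0.124}]'
python3 s.py .4702 .0077 .135
python3 - <<'E'
from h import *
im,d=snapshot('top'); save(cv2.resize(im[130:290,110:410],None,fx=2.6,fy=2.6),'top1.png')
C=cloud('top',d)
m=(C[...,2]>.144)&(C[...,2]<.164)&(abs(C[...,1])<.2)&(C[...,0]<.75)
n,l,s,c=cv2.connectedComponentsWithStats(m.astype(np.uint8))
for i in range(1,n):
    if s[i,4]>25:
        P=C[l==i]; r=cv2.minAreaRect((P[:,:2]*1000).astype(np.float32)); print(s[i,4],P.mean(0).round(4),np.round(r[1],1),r[2])
E
```

```text
clock: 11.78
tool_pos: [0.5149, -0.0879, 0.195]
orientation: [-136.2, 89.9, 28.8]
force: [0.4, -0.2, -0.4]
opening: 0.0446
clock: 12.62
tool_pos: [0.5147, -0.0879, 0.1943]
orientation: [67.9, 90.0, 161.8]
force: [0.1, 0.0, 0.1]
opening: 0.0449
t 12.6167 p [ 0.5147 -0.0879  0.1943] jaw -176.1 x [-0.  0. -1.] open 0.04488564603424812 F [0.1 0.  0.1] M [ 0.05 -0.05 -0.04] q [ 11.8   7.6 -21.1  -0.  -61.3  -7.9] g 0.0188
to target (tool mm) [59.4 37.8 98.4]
215 [0.47   0.0074 0.1564] [12.  87.8] 4.268812656402588
```

View pics/top1.png

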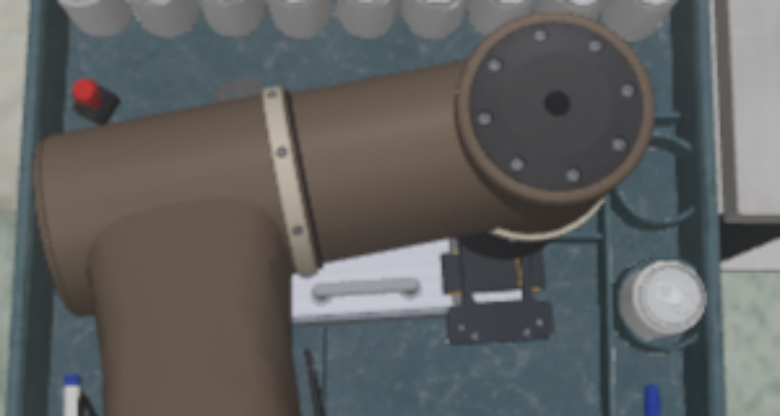

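```bash
python3 -m pendant '[{"claw":45,"linear":[0,7.6,20],"twist":0},{"claw":45,"linear":[0,7.6,20],"twist":0},{"claw":45,"linear":[0,7.6,20],"twist":0},{"claw":45,"linear":[0,7.5,20],"twist":0},{"claw":45,"linear":[0,7.5,18.4],"twist":0},{"claw":45,"linear":[0,0,0],"twist":0},{"claw":45,"linear":[0,0,0],"twist":0},{"claw":45,"linear":[0,0,0],"twist":0},{"claw":45,"linear":[0,0,0],"twist":0},{"claw":45,"linear":[0,0,0],"twist":0}]'
python3 s.py .4702 .0077 .138
python3 - <<'E'
from h import *
im,d=snapshot('scene'); save(cv2.resize(im[100:300,130:370],None,fx=2.5,fy=2.5),'scene2.png')
E
```

```text
clock: 13.5
tool_pos: [0.47, 0.0066, 0.1944]
orientation: [117.1, 90.0, -148.7]
force: [-0.7, -0.3, -0.1]
opening: 0.0451
t 13.5 p [0.47   0.0066 0.1944] jaw -175.77 x [-0. -0. -1.] open 0.04507906795973735 F [-0.7 -0.3 -0.1] M [ 0.1  -0.06 -0.02] q [ 24.9   2.4 -27.    0.  -60.6 -20.7] g 0.0188
to target (tool mm) [56.4 -0.3  1. ]
```

View pics/scene2.png

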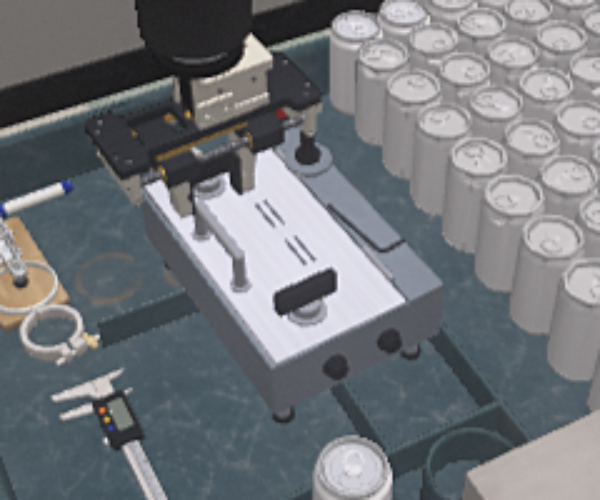

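The right wing at crop (307,290) now stands square to the bar. The left wing is hidden behind the gripper, but its stop torque was felt. Gripping the bar.

```bash
python3 -m pendant '[{"claw":40,"linear":[15,0,1],"twist":0},{"claw":35,"linear":[20,0,0],"twist":0},{"claw":30,"linear":[13,0,0],"twist":0},{"claw":25,"linear":[8,0,0],"twist":0},{"claw":0,"linear":[0,0,0],"twist":0},{"claw":0,"linear":[0,0,0],"twist":0},{"claw":0,"linear":[0,0,0],"twist":0},{"claw":0,"linear":[0,0,0],"twist":0},{"claw":0,"linear":[0,0,0],"twist":0},{"claw":0,"linear":[0,0,0],"twist":0}]'
python3 s.py
python3 - <<'E'
import numpy as np
t=np.radians(np.arange(0,104,4)); x=-127*np.cos(t)+42*np.sin(t); z=127*np.sin(t)+42*np.cos(t)
for i in range(1,len(t)): print(round(np.degrees(t[i])),[round(-(z[i]-z[i-1]),1),round(-(x[i]-x[i-1]),1)])
E
```

```text
clock: 14.38
tool_pos: [0.4718, 0.0084, 0.1396]
orientation: [-84.1, 89.8, 10.2]
force: [8.2, -1.8, -8.2]
opening: 0.0109
t 14.3833 p [0.4718 0.0084 0.1396] jaw -175.74 x [ 0.004  0.001 -1.   ] open 0.010878248892280507 F [ 8.2 -1.8 -8.2] M [-0.75 -2.68 -0.04] q [ 25.1   5.7 -31.4   0.1 -52.6 -20.8] g 0.0188
4 [np.float64(-8.8), np.float64(-3.2)]
8 [np.float64(-8.5), np.float64(-3.8)]
12 [np.float64(-8.2), np.float64(-4.4)]
16 [np.float64(-7.9), np.float64(-5.0)]
20 [np.float64(-7.5), np.float64(-5.5)]
24 [np.float64(-7.1), np.float64(-6.0)]
28 [np.float64(-6.7), np.float64(-6.5)]
32 [np.float64(-6.2), np.float64(-7.0)]
36 [np.float64(-5.7), np.float64(-7.4)]
40 [np.float64(-5.2), np.float64(-7.8)]
44 [np.float64(-4.6), np.float64(-8.1)]
48 [np.float64(-4.0), np.float64(-8.4)]
52 [np.float64(-3.5), np.float64(-8.7)]
56 [np.float64(-2.8), np.float64(-8.9)]
60 [np.float64(-2.2), np.float64(-9.1)]
64 [np.float64(-1.6), np.float64(-9.2)]
68 [np.float64(-0.9), np.float64(-9.3)]
72 [np.float64(-0.3), np.float64(-9.3)]
76 [np.float64(0.4), np.float64(-9.3)]
80 [np.float64(1.0), np.float64(-9.3)]
84 [np.float64(1.7), np.float64(-9.2)]
88 [np.float64(2.3), np.float64(-9.0)]
92 [np.float64(2.9), np.float64(-8.9)]
96 [np.float64(3.5), np.float64(-8.6)]
100 [np.float64(4.1), np.float64(-8.4)]
```

```bash
python3 -m pendant '[{"claw":0,"linear":[-4.4,-1.5,0],"twist":0},{"claw":0,"linear":[-4.4,-1.7,0],"twist":0},{"claw":0,"linear":[-4.3,-1.8,0],"twist":0},{"claw":0,"linear":[-4.2,-2,0],"twist":0},{"claw":0,"linear":[-4.1,-2.2,0],"twist":0},{"claw":0,"linear":[-4.1,-2.2,0],"twist":0},{"claw":0,"linear":[-4,-2.5,0],"twist":0},{"claw":0,"linear":[-3.9,-2.5,0],"twist":0},{"claw":0,"linear":[-3.8,-2.7,0],"twist":0},{"claw":0,"linear":[-3.7,-2.8,0],"twist":0}]'
python3 s.py
```

```text
clock: 15.22
tool_pos: [0.4916, 0.0098, 0.1793]
orientation: [41.3, 90.0, 135.5]
force: [3.1, -0.3, -11.4]
opening: 0.0113
t 15.2167 p [0.4916 0.0098 0.1793] jaw -175.79 x [-0.  0. -1.] open 0.01131409048325472 F [  3.1  -0.3 -11.4] M [-0.19 -0.99 -0.1 ] q [ 24.1   5.4 -25.8  -0.  -58.8 -19.8] g 0.0188
```

The panel lifts with about 11 N, so both cams are free. Continuing along the arc.

```bash
python3 -m pendant '[{"claw":0,"linear":[-7.1,-6,0],"twist":0},{"claw":0,"linear":[-6.7,-6.5,0],"twist":0},{"claw":0,"linear":[-6.2,-7,0],"twist":0},{"claw":0,"linear":[-5.7,-7.4,0],"twist":0},{"claw":0,"linear":[-5.2,-7.8,0],"twist":0},{"claw":0,"linear":[-4.6,-8.1,0],"twist":0},{"claw":0,"linear":[-4,-8.4,0],"twist":0},{"claw":0,"linear":[-3.5,-8.7,0],"twist":0},{"claw":0,"linear":[0,0,0],"twist":0},{"claw":0,"linear":[0,0,0],"twist":0}]'
python3 s.py
```

```text
clock: 16.05
tool_pos: [0.5525, 0.0136, 0.2258]
orientation: [-115.8, 89.8, -21.5]
force: [-5.1, -0.6, 8.4]
opening: 0.0109
t 16.05 p [0.5525 0.0136 0.2258] jaw -175.72 x [ 0.003 -0.001 -1.   ] open 0.010906579283805336 F [-5.1 -0.6  8.4] M [-0.3   1.87  0.01] q [ 21.8   9.  -15.1   0.1 -65.8 -17.6] g 0.0188
```

```bash
python3 -m pendant '[{"claw":0,"linear":[-2.3,-8.9,0],"twist":0},{"claw":0,"linear":[-1.7,-9.1,0],"twist":0},{"claw":0,"linear":[-1.2,-9.2,0],"twist":0},{"claw":0,"linear":[-0.6,-9.3,0],"twist":0},{"claw":0,"linear":[0,-9.3,0],"twist":0},{"claw":0,"linear":[0.6,-9.3,0],"twist":0},{"claw":0,"linear":[1,-9.3,0],"twist":0},{"claw":0,"linear":[1.7,-9.2,0],"twist":0},{"claw":0,"linear":[0,0,0],"twist":0},{"claw":0,"linear":[0,0,0],"twist":0}]'
python3 s.py
```

```text
clock: 16.88
tool_pos: [0.6272, 0.0191, 0.2275]
orientation: [-103.9, 89.7, -9.6]
force: [3.1, -3.7, 4.1]
opening: 0.0116
t 16.8833 p [0.6272 0.0191 0.2275] jaw -175.73 x [ 0.005 -0.001 -1.   ] open 0.011626524468692157 F [ 3.1 -3.7  4.1] M [-1.16 -0.97  0.01] q [ 19.6  15.9  -5.9   0.1 -67.9 -15.4] g 0.0188
```

```bash
python3 -m pendant '[{"claw":0,"linear":[2.3,-9,0],"twist":0},{"claw":0,"linear":[2.9,-8.9,0],"twist":0},{"claw":0,"linear":[3.5,-8.6,0],"twist":0},{"claw":0,"linear":[2,-4.2,0],"twist":0},{"claw":0,"linear":[0,0,0],"twist":0},{"claw":0,"linear":[0,0,0],"twist":0},{"claw":0,"linear":[0,0,0],"twist":0},{"claw":0,"linear":[0,0,0],"twist":0},{"claw":0,"linear":[0,0,0],"twist":0},{"claw":0,"linear":[0,0,0],"twist":0}]'
python3 s.py
python3 - <<'E'
from h import *
im,d=snapshot('scene'); save(cv2.resize(im[60:260,150:390],None,fx=2.5,fy=2.5),'scene3.png')
E
```

```text
clock: 17.72
tool_pos: [0.6567, 0.0212, 0.216]
orientation: [-104.8, 89.8, -10.5]
force: [3.8, -4.9, 1.5]
opening: 0.011
t 17.7167 p [0.6567 0.0212 0.216 ] jaw -175.75 x [ 0.004 -0.001 -1.   ] open 0.011035334973419698 F [ 3.8 -4.9  1.5] M [-1.55 -1.27 -0.01] q [ 18.9  19.1  -2.9   0.1 -67.8 -14.7] g 0.0188
```

View pics/scene3.png

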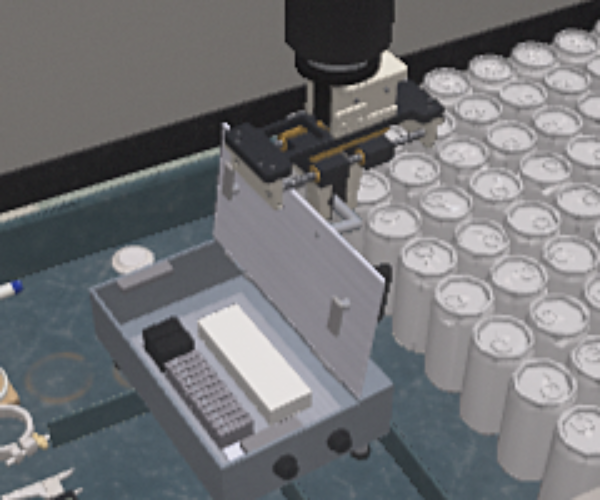

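The panel stands past upright with its edge from (225,130) to (380,270), and the gripper still holds the bar behind it. Releasing with a small opening and lifting straight up.

```bash
python3 -m pendant '[{"claw":22,"linear":[0,0,0],"twist":0},{"claw":22,"linear":[0,0,0],"twist":0},{"claw":22,"linear":[0,0,0],"twist":0},{"claw":22,"linear":[0,0,0],"twist":0},{"claw":22,"linear":[-5,0,0],"twist":0},{"claw":22,"linear":[-10,0,0],"twist":0},{"claw":22,"linear":[-10,0,0],"twist":0},{"claw":22,"linear":[-15,0,0],"twist":0},{"claw":22,"linear":[-20,0,0],"twist":0},{"claw":22,"linear":[-20,0,0],"twist":0}]'
python3 s.py
```

```text
clock: 18.6
tool_pos: [0.6553, 0.0219, 0.2962]
orientation: [-98.2, 90.0, -4.0]
force: [0.3, -0.3, 1.0]
opening: 0.0217
t 18.6 p [0.6553 0.0219 0.2962] jaw -175.75 x [ 0.001 -0.    -1.   ] open 0.02174811817894676 F [ 0.3 -0.3  1. ] M [ 0.08 -0.1   0.02] q [ 18.9  16.8   4.3   0.  -77.5 -14.7] g 0.0188
```

```bash
python3 -m pendant '[{"claw":22,"linear":[-20,0,0],"twist":0},{"claw":22,"linear":[-20,0,0],"twist":0},{"claw":22,"linear":[-20,0,0],"twist":0},{"claw":22,"linear":[0,20,20],"twist":0},{"claw":22,"linear":[0,20,30],"twist":0},{"claw":22,"linear":[0,20,30],"twist":0},{"claw":22,"linear":[0,20,30],"twist":0},{"claw":22,"linear":[0,20,30],"twist":0},{"claw":22,"linear":[0,20,30],"twist":0},{"claw":22,"linear":[0,20,30],"twist":0}]'
python3 -m pendant '[{"claw":22,"linear":[0,0,35],"twist":0},{"claw":22,"linear":[0,0,35],"twist":0},{"claw":22,"linear":[0,0,35],"twist":0},{"claw":22,"linear":[0,0,35],"twist":0},{"claw":22,"linear":[0,0,35],"twist":0},{"claw":22,"linear":[0,0,35],"twist":0},{"claw":22,"linear":[0,0,20],"twist":0},{"claw":22,"linear":[0,0,0],"twist":0},{"claw":22,"linear":[0,0,0],"twist":0},{"claw":22,"linear":[0,0,0],"twist":0}]'
python3 - <<'E'
from h import *
im,d=snapshot('top'); a=im[120:300,110:410]
C=cloud('top',d); m=(C[...,2]>.165)&(C[...,2]<.28)&(C[...,1]>-.15)&(C[...,1]<.15)&(C[...,0]>.5)&(C[...,0]<.72)
P=C[m]; print(len(P)); e=P[P[:,2]>.245]; print('edge',e.mean(0).round(4),e[:,2].max())
b=(e[:,:2]-[.5968,.017])@[.9973,.0732]; print('edge x rel hinge mm',np.percentile(b*1000,[5,50,95]).round(1))
im2,d2=snapshot('scene'); b=im2[60:260,150:390]
save(np.hstack([cv2.resize(a,(400,240)),cv2.resize(b,(400,333))[:240]]) if 0 else np.vstack([cv2.resize(a,(480,288)),cv2.resize(b,(480,400))[:310]]),'fin.png')
for k,z in (('can_sample',.06),('date_stamp',.05),('ferrule_cap',.01),('hex_key',.114)):
    for q in boxes_of('top',k)[:1]: print(k,round(q['confidence'],2),at_z('top',q['xy'],z).round(3))
E
python3 s.py
```

```text
clock: 19.43
tool_pos: [0.4998, 0.2121, 0.3559]
orientation: [-56.6, 89.9, 37.6]
force: [0.8, 2.0, -0.1]
opening: 0.0219
clock: 20.27
tool_pos: [0.484, 0.4402, 0.3551]
orientation: [-56.0, 90.0, 38.2]
force: [-1.0, -0.3, -0.4]
opening: 0.022
2637
edge [0.6142 0.0154 0.2516] 0.2590976293300607
edge x rel hinge mm [14.9 16.9 20.3]
can_sample 0.74 [ 0.47 -0.27  0.06]
date_stamp 0.73 [0.661 0.287 0.05 ]
ferrule_cap 0.71 [0.527 0.275 0.01 ]
t 20.5667 p [0.4842 0.4396 0.3549] jaw -175.81 x [ 0.     0.001 -1.   ] open 0.021680742907714837 F [ 0.2  0.7 -0.1] M [ 0.07 -0.03  0.01] q [ 59.3  15.8  10.2   0.  -84.4 -55.1] g 0.0188
```

View pics/fin.png

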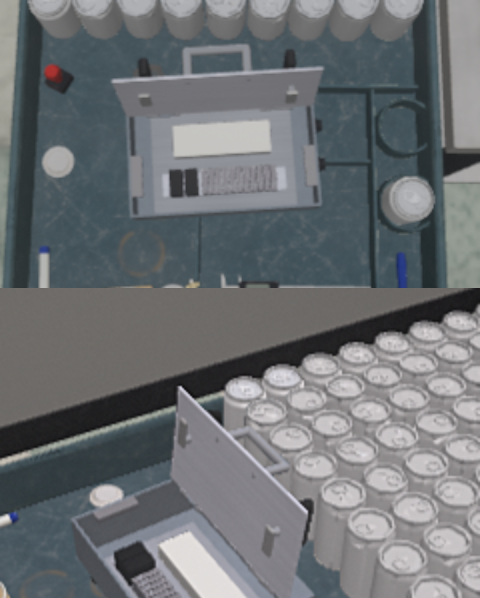

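The panel leans about 17 mm past the hinge, roughly 97° or 1.69 rad. Both wings look square to the bar at (145,68) and (290,60), and the bystanders in view are in place. Handing in.

```bash
python3 -c "
from plant import *
print(close_job())"
```

```text
the job is handed in; nothing more can be done
None
```

I unlocked both fasteners, swung the panel open by its pull bar, let go, and handed the job in at about 20.6 s of the 67 s allowed. The hand-in gives no verdict.

- **Fasteners:** I turned each one about 90° anticlockwise until it hit its stop, with about 0.5 N m felt at the wrist. The panel then lifted freely with about 11 N. In the final picture both wings look square to the bar; I did not measure their angle again.
- **Panel:** Its edge is about 17 mm beyond the hinge line, which puts it at about 97° (1.69 rad). It stayed open after I released it and moved the arm away.
- **Robot:** The arm is clear of everything, and the wrist force reads about 0.
- **Things round about:** The can and ferrule cap were found within 5 mm of where they started, and the date stamp within about 17 mm. The stamp figure is detector scatter, as nothing went near it.
- **Not checked:** The open panel hides the speed dial and hex key from both cameras. The gripper stayed well above them throughout.

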